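# Humidity check through the port of a closed incubator

## Robot

A 6-joint arm with a two-finger parallel gripper is mounted at the origin on the work surface; the furniture and walls round the work are solid. World frame = base frame: x ahead of the robot, y to its left, z up, the work surface at z = 0. Lengths are in m, angles in rad, forces in N, time in s.
With the tool pointing down it reaches from about 0.225 to 0.875 m from the base axis. Payload 3.4 kg.
Tool frame: the origin (TCP) lies midway between the tips of the shut fingers; the grasp point (between the pads) lies 19 mm behind it; z points along the fingers, y is the line along which they close (so a half turn about z gives the same grasp; the last joint's range is limited). The gripper opens to 85 mm and grips with 20 to 120 N. Pads are 22 mm wide; open, the fingers measure 114 mm over their backs; the gripper's body (76 mm by 85 mm) begins 54 mm behind the grasp point. The pads swing forward as they close: fully open they stand 13 mm farther back than shut.
Start: joints at [-1.227, 0.276, 1.505, -0, 1.361, -0.121], TCP at [0.258, -0.514, 0.231] pointing down, gripper open.
Joint ranges: [-2.89, 2.89], [-0.75, 2.08], [0.22, 2.7], [-1.18, 4.32], [0.11, 2.71], [-2.7, 2.7]. Speed limits (rad/s): [2.57, 2.57, 3.14, 3.14, 3.14, 3.14].

## Interface

Orientations are given as a unit quaternion [x, y, z, w].
In Python, from station import arm, optics gives the robot as it stands.
- The arm moves only by the tool step_arm, never from a script. Its argument "deltas" is a list of rows, each a list of 7 numbers: the shift along the tool's x, y, z as a fraction of full scale, then the turn, a rotation vector about the tool's x, y, z as a fraction of full scale, then the opening, from 0 (shut) to 1 (fully open). In form: [[tx, ty, tz, rx, ry, rz, claw], ...]. A call has exactly 10 rows; each row shifts and turns the commanded pose from where the row before left it, along the tool's axes as they then stand; what a row does not reach is not made up. Full scale, the value 1, is 25 mm for a shift and 2 pi rad for a turn. A row lasts 1/8 s, in which the tool goes at most 62.5 mm and 10.7 degrees, less where a joint would pass 70% of its speed; a pose out of reach is approached as far as the arm can. A call with a number of a shift or a turn outside -1 to 1 is refused whole. A call with a gripper value outside its range is refused whole. The fingers move at their own pace and stop on an object; the grip force is fixed at half the most. Time passes only in rows, so rows that do not move let the fingers close, or fill a call up. It gives the time, the measured TCP pose, the force, the opening and the grip force at its end, in the units of the state.
- arm.get_state(): the state, without advancing time (a new reading comes with each control period).
- optics.grab_frame(name): name is "side" or "top" or "wrist"; returns a dict with "image" (384x512x3 uint8, red, green, blue), "fx", "fy", "cx", "cy" (pixels), "R" (3x3) and "t" (3): a world point X has camera coordinates R X + t. Camera axes: x right, y down, z forward; pixel columns grow to the right and rows downward; lengths in m; the calibration is good to about 2 mm. A picture is of the moment at which its call begins. There is no depth.
- arm.hand_in(): hands the job in; it is judged then, once.
The state is a dict: "clock": time; "q": joint angles; "qvel": joint speeds; "joint_efforts": joint torques, N m; "position": TCP position; "tool_rot": TCP orientation; "wrist_force": force on the tool from outside, world axes, zero at the start; "wrist_torque": the same for the moment, N m; "finger_gap": finger opening in m; "grip_force": force on a finger pad.
Only numpy, scipy, OpenCV 4.12 (cv2) and the standard library are available. Lean on these libraries where they do the work, as an engineer would, in place of code of your own. Each camera call takes 0.05 s, during which the arm holds its last target. There are 200 camera calls.

## Task

Shut the small bench incubator: press the front edge of its lid down until the catch snaps over. Then draw the hand-held humidity probe out of its holster and pass its flat blade straight down through the narrow slot in the shut lid. Finish while still holding the probe there, upright, with its sensing tip hanging in the air about halfway between the sample tray and the underside of the lid: the handle must stay clear above the lid, the blade must never touch the tray, and the other things on the bench stay where they are.

Things in the scene. Friction and masses are not known exactly. Their poses are not given: they have to be found in the camera images.
- incubator: white box-shaped bench incubator, 210 (x) x 220 (y) x 120 mm high to its rim, fixed to the bench, open at the top under its hinged lid; walls 14 mm thick, inner floor 20 mm above the bench. Origin: centre of its underside on the bench; x points from the front (control panel, latch; towards the robot) to the hinged back, z up
- lid (a joint): lid hinge, rad; 0 = shut, positive = front edge raised; starts at 0.55 to 0.95. Axis: along the incubator's y, 105 mm behind its centre, 120 mm above the bench. It stays at any angle; moving it takes about 3 N at the front edge. Over the last 0.06 rad a nose on the lid rides over a sprung roller on the front wall (about 10 N down); below 0.02 rad the roller pulls it shut
- lid_press (a point): point on the lid's top face 195 mm from the hinge axis, 17 mm inside the front edge, mid width: a good place to press; moves with the lid. The lid is a white plate 212 x 224 x 16 mm, its underside 1 mm and its top face 17 mm above the hinge axis when shut. Frame: x from front to hinge, z out of the top face
- slot (a point): centre of the slot in the lid, in the lid's top face, 105 mm from the hinge axis, over the incubator's middle; 137 mm above the bench when shut. Slot: 8 (x) by 22 (y) mm, 16 mm deep, 2 mm larger than the blade both ways; round it a metal rim 4 mm high (top 141 mm above the bench), flared 3 mm each side as a lead-in. x from front to hinge, y along the slot, z out of the top face
- sample_tray: white tray, 101 x 160 mm and 31 mm high, black-stoppered vials sunk flush in most of its pockets, lying on the inner floor in the middle of the incubator, right under the slot. Its top is 51 mm above the bench; the underside of the shut lid is 121 mm above the bench, so halfway between them is 86 mm. Origin: centre of its underside
- holster: fixed probe stand: dark base plate 90 (x) x 80 (y) x 10 mm with an upright grey sleeve 30 x 46 mm whose top is 98 mm above the bench; the probe's blade hangs in the sleeve's bore (9 x 23 mm) and the probe's handle sits on its top. Origin: centre of its underside on the bench, z up
- probe: hand-held humidity probe, 0.15 kg, 170 mm long, upright in the holster: steel blade 6 (x) x 20 (y) mm, 80 mm long, below a white handle 22 (x) x 34 (y) mm, 90 mm long. Origin: sensing tip (lower end of the blade); z along the blade up to the handle. May be turned half round about z. Its tip starts 18 mm above the bench; it must rise 85 mm to leave the holster
- probe_tip (a point): the sensing tip, lower end of the blade, same as the probe's origin
- probe_grip (a point): on the probe's axis in its handle, 135 mm above the tip (55 mm above the handle's lower end, 35 mm below its top): a good height for the grip; frame parallel to the probe's. The handle is 22 mm thick along x and 34 mm wide along y here
- amber_bottle: amber reagent bottle with a screw cap, 45 mm in diameter, 128 mm high, standing behind the holster; a bystander. Origin: centre of its underside
- tape_roll: roll of brown tape lying flat, 92 mm across, 48 mm high, in front of the holster; a bystander. Origin: centre of its underside
Mind the look-alikes: they are no part of the job. There is more than one size of the probe; the one meant has the size given above.

How it is judged:
By the outcome, as a careful person would: the job done as asked, in the order asked, and still so for the second after the job is handed in, while the arm keeps its last pose, push and grip.
It also fails if it takes over 58 s, if anything falls off the work surface, if the arm or the gripper's body presses on something with over 40 N, if the wrist force passes 120 N, or if a joint passes its speed limit or range.

## Working session

There is one attempt and no reset: what is moved stays moved. The work goes in short steps, Python scripts to look and compute and a tool call to move; the robot and the scene stay as the last step left them, time stands still between calls to the robot, and variables do not carry over. Pictures are saved under pics/ and viewed, at most 10 in all, crops included, and the job is handed in when it is done.

Besides the shell and the picture viewer there is one more tool, called after "Emit:" as name(argument=value, ...), one argument or row to a line, values as JSON. step_arm: Moves the arm, as the interface text tells. Shift numbers are shares of 25 mm and turn numbers shares of 2 pi rad, none past 1 either way. Its arguments: {"type":"object","properties":{"deltas":{"type":"array"}},"required":["deltas"]}

```bash
mkdir -p pics; ls
cat > h.py <<'E'
from station import arm, optics
import numpy as np, cv2
from scipy.spatial.transform import Rotation as Ro
def grab(n,save=None):
    f=optics.grab_frame(n)
    if save: cv2.imwrite(f'pics/{save}.png',cv2.cvtColor(np.asarray(f['image']),cv2.COLOR_RGB2BGR))
    return f
def ray(f,u,v):
    R=np.array(f['R']);t=np.array(f['t'])
    return -R.T@t, R.T@np.array([(u-f['cx'])/f['fx'],(v-f['cy'])/f['fy'],1])
def onz(f,u,v,z):
    c,d=ray(f,u,v); return c+d*(z-c[2])/d[2]
def tri(obs):
    A=np.zeros((3,3));b=np.zeros(3)
    for f,u,v in obs:
        c,d=ray(f,u,v);d=d/np.linalg.norm(d);P=np.eye(3)-np.outer(d,d);A+=P;b+=P@c
    x=np.linalg.solve(A,b); return x,[np.round(proj(f,x)-[u,v],1) for f,u,v in obs]
def proj(f,X):
    p=np.array(f['R'])@X+np.array(f['t']); return np.array([f['fx']*p[0]/p[2]+f['cx'],f['fy']*p[1]/p[2]+f['cy']])
E
python3 - <<'E'
from h import *
np.set_printoptions(precision=4,suppress=True)
for n in ('side','top','wrist'):
    f=grab(n,n+'0'); print(n,f['fx'],f['fy'],f['cx'],f['cy'],-np.array(f['R']).T@np.array(f['t']),np.array(f['R'])[2])
s=arm.get_state(); print(s)
E
```

```text
pics
side 483.0522392268691 483.0522392268691 254.7343338166268 186.05826796220998 [ 0.1961 -1.0594  0.7841] [ 0.2728  0.8023 -0.5309]
top 497.77773537774505 497.77773537774505 243.60527454069185 193.30011440925216 [ 0.3625 -0.1515  1.1433] [ 0.1567  0.0835 -0.9841]
wrist 270.3507347099303 270.3507347099303 259.81093766828735 191.49090548144116 [ 0.32   -0.4806  0.3736] [-0.2496 -0.1222 -0.9606]
{'clock': 0.15, 'q': array([-1.227 ,  0.2765,  1.5058, -0.    ,  1.3607, -0.121 ]), 'qvel': array([-0.0004, -0.0028, -0.0035,  0.0017, -0.0007,  0.0013]), 'joint_efforts': array([  0.0013, -41.7147, -24.6034,  -0.0001,   0.0076,  -0.    ]), 'position': array([ 0.2576, -0.5136,  0.2306]), 'tool_rot': array([ 0.9731,  0.2303, -0.0001, -0.0007]), 'wrist_force': array([ 0.9312, -0.1843,  0.2048]), 'wrist_torque': array([ 0.0043, -0.0423,  0.0092]), 'grip_force': 0.0, 'finger_gap': 0.08534705420529251}
```

View pics/top0.png

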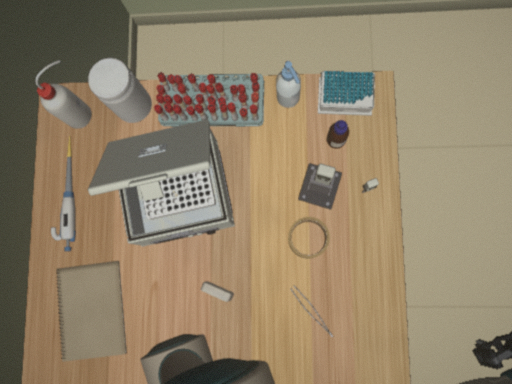

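View pics/side0.png

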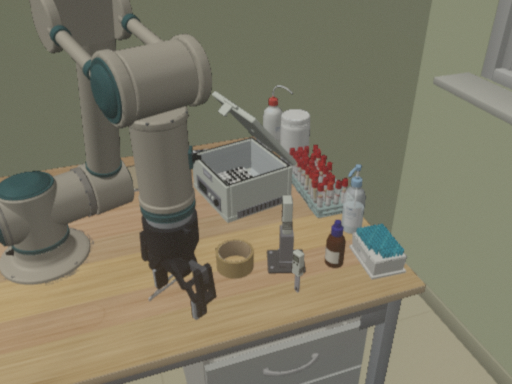

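The top view shows the incubator at about (180,185) with its lid open. The holster and probe are at (321,185), the tape at (308,238) and the bottle at (338,133). A smaller probe lies loose at (371,185). In the side view the probe handle is at about (288,210).

Run:
```python
import cv2
a=cv2.imread('pics/top0.png')[110:260,80:380]; cv2.imwrite('pics/topc.png',cv2.resize(a,None,fx=2.66,fy=2.66,interpolation=cv2.INTER_CUBIC))
a=cv2.imread('pics/side0.png')[90:290,150:410]; cv2.imwrite('pics/sidec.png',cv2.resize(a,None,fx=3,fy=3,interpolation=cv2.INTER_CUBIC))
```

```text
(no output)
```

View pics/topc.png

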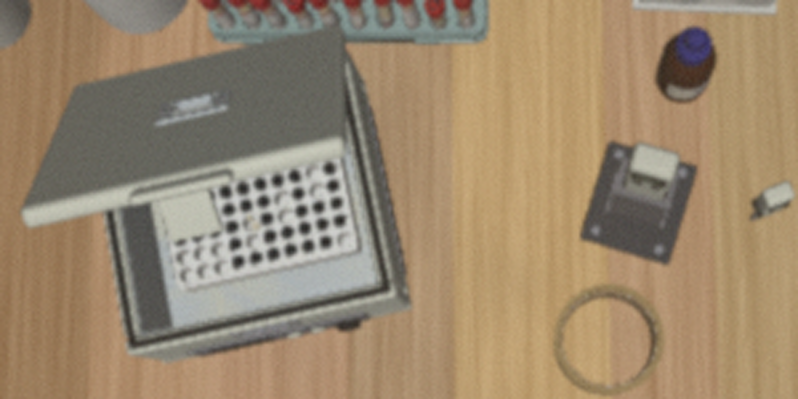

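View pics/sidec.png

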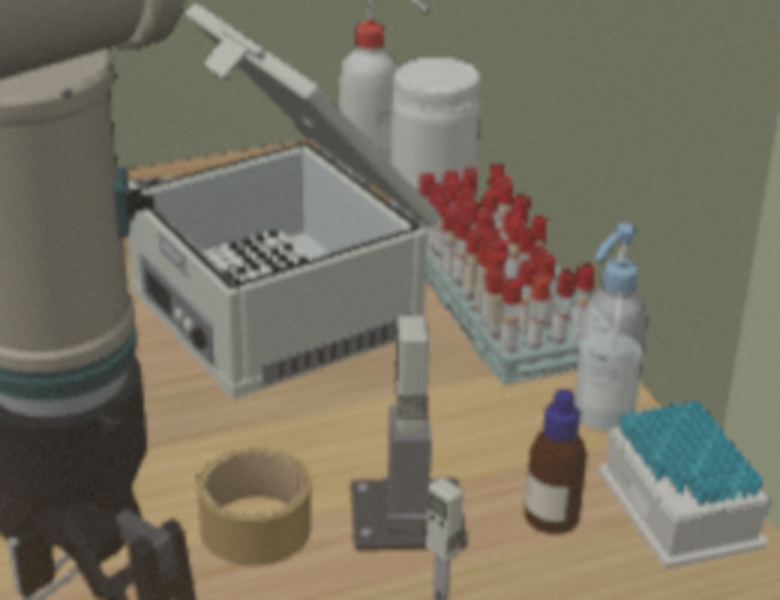

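The crops show, in top-crop pixels, the front rim corners at about (130,347) and (390,290), and the base plate corners at (612,143), (695,165), (668,263) and (582,238). The handle top face is at about (655,160). In the side crop the rim corner is at (236,287) and the handle spans (412,320) to (412,415).

Run:
```python
from h import *
np.set_printoptions(precision=4,suppress=True)
T=grab('top');S=grab('side')
tc=lambda x,y:(80+x/2.66,110+y/2.66); sc=lambda x,y:(150+x/3,90+y/3)
for a,b in [((390,290),(236,287)),((404,303),(235,388)),((345,138),(190,10))]:
    print(tri([(T,*tc(*a)),(S,*sc(*b))]))
print('rim',[onz(T,*tc(*p),.12)[:2] for p in((130,347),(390,290))], 'side rim',[onz(S,*sc(*p),.12)[:2] for p in((236,287),(425,228))])
print('plate',[onz(T,*tc(*p),.01)[:2] for p in ((612,143),(695,165),(668,263),(582,238))])
for f,n,r in((T,'top',(slice(155,185),slice(310,340))),(S,'side',(slice(190,225),slice(275,300)))):
    im=cv2.cvtColor(np.asarray(f['image'])[r],cv2.COLOR_RGB2HSV)
    m=((im[...,2]>150)&(im[...,1]<60)).astype(np.uint8)
    cs,_=cv2.findContours(m,0,2);c=max(cs,key=cv2.contourArea)
    R=cv2.minAreaRect(c);o=np.array([r[1].start,r[0].start]);print(n,cv2.contourArea(c),cv2.boxPoints(R)+o)
    b=cv2.boxPoints(R)+o
    if n=='top': print([onz(T,*p,.188)[:2] for p in b])
```

```text
(array([ 0.4734, -0.0291,  0.119 ]), [array([ 0.1, -0.7]), array([-0.5,  0.1])])
(array([ 0.4711, -0.0279,  0.0112]), [array([-0.1,  0.5]), array([ 0.4, -0.1])])
(array([ 0.4918, -0.0276,  0.3804]), [array([-3.7, 27.2]), array([17.9, -4.7])])
rim [array([0.4296, 0.1775]), array([ 0.4719, -0.029 ])] side rim [array([ 0.4744, -0.0309]), array([0.6678, 0.0082])]
plate [array([ 0.6092, -0.2096]), array([ 0.5882, -0.28  ]), array([ 0.5036, -0.2543]), array([ 0.5263, -0.1819])]
top 140.5 [[316.8302 173.0943]
 [319.6981 163.0566]
 [334.8868 167.3962]
 [332.0189 177.434 ]]
[array([ 0.5516, -0.213 ]), array([ 0.5714, -0.2191]), array([ 0.5621, -0.2479]), array([ 0.5425, -0.2418])]
side 52.0 [[283. 196.]
 [291. 196.]
 [291. 203.]
 [283. 203.]]
```

```bash
cat >> h.py <<'E'
from scipy.optimize import brentq
def go(target,a=None):
    "total shares in present tool axes to reach target (world)"
    s=arm.get_state();R=Ro.from_quat(s['tool_rot']).as_matrix()
    d=R.T@(np.array(target)-s['position'])/.025
    cur=np.arctan2(R[1,0],R[0,0]); print('shares',np.round(d,2),'a',round(cur,4),'rz share',None if a is None else round(-(a-cur)/2/np.pi,4),'tilt',np.round(R[:,2],4))
    return d
E
python3 - <<'E'
from h import *
np.set_printoptions(precision=4,suppress=True)
T=grab('top');S=grab('side')
tc=lambda x,y:(80+x/2.66,110+y/2.66); sc=lambda x,y:(150+x/3,90+y/3)
C=np.array([.554,.094,0]);yaw=.202;ex=np.array([np.cos(yaw),np.sin(yaw),0]);ey=np.array([-ex[1],ex[0],0])
H=C+.105*ex+[0,0,.12]
# lid front corners: ray with the lid's side plane
for f,p,y in((T,tc(345,138),-.112),(T,tc(343,157),-.112),(T,tc(25,212),.112),(T,tc(28,227),.112),(S,sc(313,85),-.112)):
    c,d=ray(f,*p);k=(y-(c-H)@ey)/(d@ey);X=c+k*d-H
    print('fwd,up',-(X@ex),X[2],'angle',np.arctan2(X[2],-(X@ex)),'r',np.hypot(X@ex,X[2]))
for th in(.6,.65,.7,.75,.8,.85,.9):
    P=H-ex*(.195*np.cos(th)-.017*np.sin(th))+np.array([0,0,.195*np.sin(th)+.017*np.cos(th)]); print(th,P)
E
```

```text
fwd,up 0.12801166386197735 0.17796867615116996 angle 0.9472389002345768 r 0.21922553632209887
fwd,up 0.148382687352628 0.21204756267169855 angle 0.9602305524759056 r 0.25880801908170403
fwd,up 0.12659347254655715 0.1671531495028823 angle 0.9226076575078012 r 0.2096809068087241
fwd,up 0.13691788780832384 0.1659714139905094 angle 0.8810268588169874 r 0.21515812386220004
fwd,up 0.13204599642392217 0.1737861277940524 angle 0.9210406383623578 r 0.21826076923083812
0.6 [0.5086 0.0847 0.2441]
0.65 [0.5149 0.086  0.2515]
0.7 [0.5215 0.0873 0.2586]
0.75 [0.5284 0.0888 0.2654]
0.8 [0.5357 0.0903 0.2717]
0.85 [0.5433 0.0918 0.2777]
0.9 [0.5512 0.0934 0.2833]
```

Emit:
step_arm(
  deltas=[
    [0, 0, -0.6, 0, 0, -0.026, 0],
    [0, 0, -0.6, 0, 0, -0.026, 0],
    [0, 0, -0.6, 0, 0, -0.026, 0],
    [0, 0, -0.6, 0, 0, -0.026, 0],
    [0, 0, -0.6, 0, 0, -0.026, 0],
    [0, 0, -0.6, 0, 0, -0.026, 0],
    [0, 0, -0.6, 0, 0, -0.026, 0],
    [0, 0, -0.6, 0, 0, -0.026, 0],
    [0, 0, -0.6, 0, 0, 0, 0],
    [0, 0, -0.6, 0, 0, 0, 0],
  ],
)

```text
clock: 1.6
position: [0.2577, -0.514, 0.3821]
tool_rot: [0.634, 0.774, -0.0, -0.0]
wrist_force: [-0.1, 0.8, 0.6]
finger_gap: 0.0001
grip_force: 0.0
```

```bash
python3 -c "
from h import *
go([.554,.094,.36],1.772)"
```

```text
shares [21.5  16.42  0.88] a 1.7694 rz share -0.0004 tilt [-0.  0. -1.]
```

Emit:
step_arm(
  deltas=[
    [0.9, 0.68, 0, 0, 0, 0, 0],
    [0.9, 0.68, 0, 0, 0, 0, 0],
    [0.9, 0.68, 0, 0, 0, 0, 0],
    [0.9, 0.68, 0, 0, 0, 0, 0],
    [0.9, 0.68, 0, 0, 0, 0, 0],
    [0.9, 0.68, 0, 0, 0, 0, 0],
    [0.9, 0.68, 0, 0, 0, 0, 0],
    [0.9, 0.68, 0, 0, 0, 0, 0],
    [0.9, 0.68, 0, 0, 0, 0, 0],
    [0.9, 0.68, 0, 0, 0, 0, 0],
  ],
)

```text
clock: 2.85
position: [0.3794, -0.257, 0.3811]
tool_rot: [0.633, 0.774, 0.0, -0.0]
wrist_force: [1.5, -0.7, 1.0]
finger_gap: -0.0
grip_force: 0.0
```

Emit:
step_arm(
  deltas=[
    [0.9, 0.68, 0, 0, 0, 0, 0],
    [0.9, 0.68, 0, 0, 0, 0, 0],
    [0.9, 0.68, 0, 0, 0, 0, 0],
    [0.9, 0.68, 0, 0, 0, 0, 0],
    [0.9, 0.68, 0, 0, 0, 0, 0],
    [0.9, 0.68, 0, 0, 0, 0, 0],
    [0.9, 0.68, 0, 0, 0, 0, 0],
    [0.9, 0.68, 0, 0, 0, 0, 0],
    [0.9, 0.68, 0, 0, 0, 0, 0],
    [0.9, 0.68, 0, 0, 0, 0, 0],
  ],
)

```text
clock: 4.1
position: [0.5002, -0.0031, 0.3811]
tool_rot: [0.633, 0.774, -0.0, -0.001]
wrist_force: [0.4, -0.3, -0.3]
finger_gap: 0.0001
grip_force: 0.0
```

```bash
python3 -c "
from h import *
go([.554,.094,.32],1.772);grab('side','side1')"
```

```text
shares [3.37 2.88 2.44] a 1.7715 rz share -0.0001 tilt [-1.1e-03  7.0e-04 -1.0e+00]
```

View pics/side1.png

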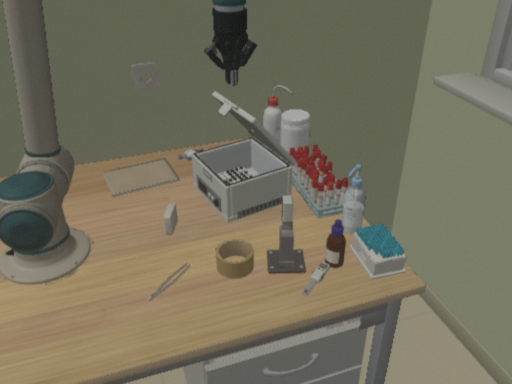

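The side view shows the gripper hanging clear of the raised lid, with the fingertips at (233,82). The lid's right front corner is at (222,98).

Emit:
step_arm(
  deltas=[
    [0.85, 0.72, 0.3, 0, 0, 0, 0],
    [0.85, 0.72, 0.3, 0, 0, 0, 0],
    [0.85, 0.72, 0.6, 0, 0, 0, 0],
    [0.82, 0.72, 0.6, 0, 0, 0, 0],
    [0, 0, 0.6, 0, 0, 0, 0],
    [0, 0, 0.4, 0, 0, 0, 0],
    [0, 0, 0.3, 0, 0, 0, 0],
    [0, 0, 0.3, 0, 0, 0, 0],
    [0, 0, 0.3, 0, 0, 0, 0],
    [0, 0, 0.3, 0, 0, 0, 0],
  ],
)

```text
clock: 5.4
position: [0.5549, 0.0915, 0.281]
tool_rot: [0.633, 0.774, 0.0, 0.0]
wrist_force: [0.4, 0.3, -0.5]
finger_gap: 0.0001
grip_force: 0.0
```

Emit:
step_arm(
  deltas=[
    [0, -0.1, 0.2, 0, 0, 0, 0],
    [0, -0.15, 0.2, 0, 0, 0, 0],
    [0, -0.15, 0.2, 0, 0, 0, 0],
    [0, -0.15, 0.2, 0, 0, 0, 0],
    [0, -0.15, 0.2, 0, 0, 0, 0],
    [0, -0.15, 0.2, 0, 0, 0, 0],
    [0, -0.15, 0.2, 0, 0, 0, 0],
    [0, -0.12, 0.2, 0, 0, 0, 0],
    [0, -0.12, 0.2, 0, 0, 0, 0],
    [0, -0.12, 0.2, 0, 0, 0, 0],
  ],
)

```text
clock: 6.65
position: [0.5213, 0.0849, 0.2309]
tool_rot: [0.633, 0.774, -0.0, -0.0]
wrist_force: [-0.1, 0.4, 1.9]
finger_gap: -0.0004
grip_force: 0.7
```

Emit:
step_arm(
  deltas=[
    [0, -0.15, 0.25, 0, 0, 0, 0],
    [0, -0.15, 0.25, 0, 0, 0, 0],
    [0, -0.15, 0.25, 0, 0, 0, 0],
    [0, -0.15, 0.25, 0, 0, 0, 0],
    [0, -0.12, 0.25, 0, 0, 0, 0],
    [0, -0.12, 0.25, 0, 0, 0, 0],
    [0, -0.1, 0.25, 0, 0, 0, 0],
    [0, -0.1, 0.25, 0, 0, 0, 0],
    [0, -0.1, 0.25, 0, 0, 0, 0],
    [0, -0.08, 0.25, 0, 0, 0, 0],
  ],
)

```text
clock: 7.9
position: [0.4917, 0.0788, 0.1684]
tool_rot: [0.633, 0.774, 0.0, 0.0]
wrist_force: [-0.1, 0.1, 1.2]
finger_gap: 0.0
grip_force: 0.4
```

Emit:
step_arm(
  deltas=[
    [0, -0.06, 0.16, 0, 0, 0, 0],
    [0, -0.06, 0.16, 0, 0, 0, 0],
    [0, -0.06, 0.16, 0, 0, 0, 0],
    [0, -0.04, 0.16, 0, 0, 0, 0],
    [0, -0.02, 0.16, 0, 0, 0, 0],
    [0, 0, 0.12, 0, 0, 0, 0],
    [0, 0, 0.12, 0, 0, 0, 0],
    [0, 0, 0.12, 0, 0, 0, 0],
    [0, 0, 0.1, 0, 0, 0, 0],
    [0, 0, 0, 0, 0, 0, 0],
  ],
)

```text
clock: 9.15
position: [0.4844, 0.0773, 0.139]
tool_rot: [0.632, 0.775, -0.001, -0.0]
wrist_force: [-5.2, -1.1, 9.1]
finger_gap: 0.0
grip_force: 4.3
```

Emit:
step_arm(
  deltas=[
    [0, 0, 0.1, 0, 0, 0, 0],
    [0, 0, 0.06, 0, 0, 0, 0],
    [0, 0, 0.04, 0, 0, 0, 0],
    [0, 0, 0, 0, 0, 0, 0],
    [0, 0, 0, 0, 0, 0, 0],
    [0, 0, 0, 0, 0, 0, 0],
    [0, 0, 0, 0, 0, 0, 0],
    [0, 0, 0, 0, 0, 0, 0],
    [0, 0, 0, 0, 0, 0, 0],
    [0, 0, 0, 0, 0, 0, 0],
  ],
)

```text
clock: 10.4
position: [0.4844, 0.0773, 0.1365]
tool_rot: [0.632, 0.775, -0.001, 0.0]
wrist_force: [-10.7, -2.3, 31.1]
finger_gap: -0.0
grip_force: 15.6
```

Emit:
step_arm(
  deltas=[
    [0, 0, -0.3, 0, 0, 0, 0],
    [0, 0, -0.6, 0, 0, 0, 0],
    [0, -0.5, -0.8, 0, 0, 0, 0],
    [0, -0.5, -0.8, 0, 0, 0, 0],
    [0, -0.5, -0.8, 0, 0, 0, 0],
    [0, -0.5, -0.8, 0, 0, 0, 0],
    [0, 0, -0.8, 0, 0, 0, 0],
    [0, 0, -0.8, 0, 0, 0, 0],
    [0, 0, -0.8, 0, 0, 0, 0],
    [0, 0, 0, 0, 0, 0, 0],
  ],
)

```text
clock: 11.65
position: [0.4378, 0.0677, 0.2962]
tool_rot: [0.633, 0.774, 0.001, 0.001]
wrist_force: [-0.6, -0.5, -0.0]
finger_gap: -0.0001
grip_force: 0.0
```

Run:
```python
from h import *
np.set_printoptions(precision=4,suppress=True)
print(arm.get_state()['position'])
T=grab('top','top2');S=grab('side','side2');W=grab('wrist','w2')
t=cv2.imread('pics/top2.png')[110:260,80:250];s=cv2.imread('pics/side2.png')[120:230,170:300]
t=cv2.resize(t,(510,450),interpolation=cv2.INTER_CUBIC)[:, :380]
C=np.zeros((590,800,3),np.uint8);C[:450,:380]=t
s=cv2.resize(s,(416,352),interpolation=cv2.INTER_CUBIC);C[:352,384:800]=s
C[352:590,420:737]=cv2.resize(cv2.imread('pics/w2.png'),(317,238))
cv2.imwrite('pics/c2.png',C)
```

```text
[0.4378 0.0677 0.2962]
```

View pics/c2.png

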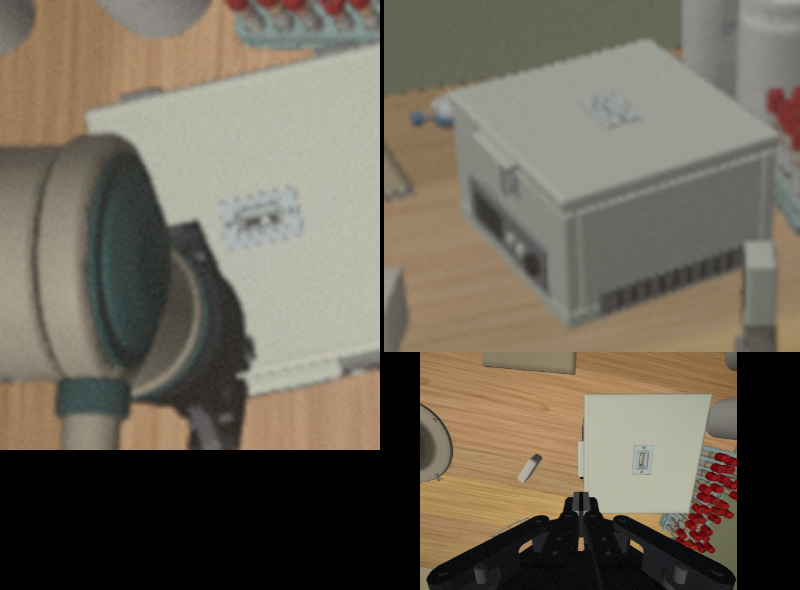

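The composite shows the lid shut flush. The slot plate is at wrist pixel ~(359,173), top pixel ~(167,182) and side pixel ~(241,154). Next I refine it by mask and check a zoomed crop.

Run:
```python
from h import *
np.set_printoptions(precision=4,suppress=True)
F={n:grab(n) for n in('top','side','wrist')}
tiles=[]
for n,(u,v) in dict(top=(167,182),side=(241,154),wrist=(359,173)).items():
    f=F[n];im=cv2.cvtColor(np.asarray(f['image']),cv2.COLOR_RGB2BGR);r=25
    p=im[v-r:v+r,u-r:u+r]
    tiles.append(cv2.resize(p,(265,265),interpolation=cv2.INTER_CUBIC))
    q=p.astype(int);lid=np.median(q[:8].reshape(-1,3),axis=0)
    bl=(q[...,0]-q[...,2]);m=((bl-(lid[0]-lid[2]))>14).astype(np.uint8)
    m=cv2.morphologyEx(m,cv2.MORPH_CLOSE,np.ones((9,9)))
    cs,_=cv2.findContours(m,0,2);c=max(cs,key=cv2.contourArea);R=cv2.minAreaRect(c)
    ctr=np.array(R[0])+[u-r,v-r];b=cv2.boxPoints(R)+[u-r,v-r]
    W=np.array([onz(f,*x,.138)[:2] for x in b]);print(n,cv2.contourArea(c),ctr,'plate c',W.mean(0),'edges',W[1]-W[0],W[2]-W[1])
    g=p.mean(2);mm=cv2.erode(m,np.ones((5,5)));dk=((g<lid.mean()*.62)&(mm>0)).astype(np.uint8)
    k,l,st,ce=cv2.connectedComponentsWithStats(dk)
    for i in range(1,k):
        if st[i,4]>6: print('  dark',st[i],ce[i]+[u-r,v-r],onz(f,*(ce[i]+[u-r,v-r]),.137)[:2])
    c,_=ray(f,0,0);print('  cam',c)
cv2.imwrite('pics/slot.png',np.hstack(tiles))
```

```text
top 342.5 [166.4059 182.5765] plate c [0.5482 0.0955] edges [ 0.0105 -0.0519] [-0.0316 -0.0075]
  dark [20 26  5  2  9] [163.7778 183.4444] [0.5466 0.1012]
  dark [ 0 43  5  7 24] [143.4583 203.6667] [0.5046 0.1434]
  cam [ 0.3625 -0.1515  1.1433]
side 74.0 [240. 154.] plate c [0.5448 0.0929] edges [0.0271 0.0295] [ 0.0081 -0.0676]
  cam [ 0.1961 -1.0594  0.7841]
wrist 1397.0 [360.3135 172.486 ] plate c [0.5448 0.0977] edges [-0.0125  0.0574] [0.0331 0.0042]
  cam [0.4217 0.1384 0.4369]
```

View pics/slot.png

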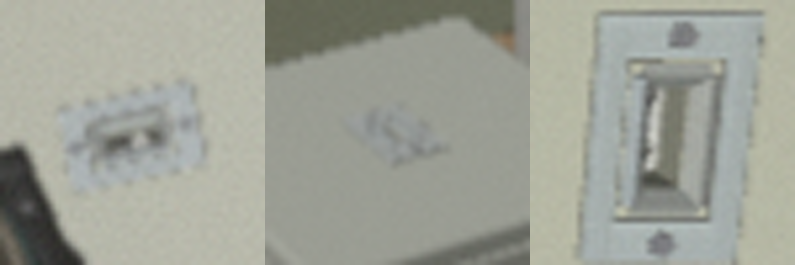

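The tiles show the slot plate clearly. In the wrist tile the rim runs from (100,60) to (180,220) and its screws are at (152,35) and (130,243). I will refine the slot later with the probe in view, so next I go to the probe.

```bash
python3 -c "
from h import *
go([.557,-.2305,.28],1.267)"
```

```text
shares [-12.65   2.35   0.55] a 1.7717 rz share 0.0803 tilt [-1.9e-03 -1.0e-04 -1.0e+00]
```

Emit:
step_arm(
  deltas=[
    [-0.95, 0.18, 0, 0, 0, 0, 1],
    [-0.95, 0.18, 0, 0, 0, 0, 1],
    [-0.95, 0.18, 0, 0, 0, 0, 1],
    [-0.95, 0.18, 0, 0, 0, 0, 1],
    [-0.95, 0.18, 0, 0, 0, 0, 1],
    [-0.95, 0.18, 0, 0, 0, 0, 1],
    [-0.95, 0.18, 0, 0, 0, 0, 1],
    [-0.95, 0.18, 0, 0, 0, 0, 1],
    [-0.95, 0.18, 0, 0, 0, 0, 1],
    [-0.95, 0.18, 0, 0, 0, 0, 1],
  ],
)

```text
clock: 13.2
position: [0.5288, -0.1574, 0.2947]
tool_rot: [0.633, 0.774, -0.0, -0.0]
wrist_force: [0.2, -0.7, -0.1]
finger_gap: 0.0858
grip_force: 0.0
```

Emit:
step_arm(
  deltas=[
    [-0.8, 0.14, 0.14, 0, 0, 0, 1],
    [-0.8, 0.14, 0.14, 0, 0, 0, 1],
    [-0.8, 0.14, 0.14, 0, 0, 0, 1],
    [-0.75, 0.13, 0.13, 0, 0, 0, 1],
    [0, 0, 0, 0, 0, 0.016, 1],
    [0, 0, 0, 0, 0, 0.016, 1],
    [0, 0, 0, 0, 0, 0.016, 1],
    [0, 0, 0, 0, 0, 0.016, 1],
    [0, 0, 0, 0, 0, 0.016, 1],
    [0, 0, 0, 0, 0, 0, 1],
  ],
)

```text
clock: 14.45
position: [0.5576, -0.2309, 0.281]
tool_rot: [0.805, 0.593, -0.0, 0.0]
wrist_force: [0.3, -0.5, -0.3]
finger_gap: 0.0859
grip_force: 0.0
```

Run:
```python
from h import *
np.set_printoptions(precision=4,suppress=True)
go([.557,-.2305,.137],1.267);print(arm.get_state()['position'])
W=grab('wrist','w3');print('cam',ray(W,0,0)[0],'handle top proj',proj(W,np.array([.557,-.2305,.188])),'sleeve',proj(W,np.array([.557,-.2305,.098])))
```

```text
shares [ 0.01 -0.03  5.76] a 1.2703 rz share 0.0005 tilt [ 0.     -0.0001 -1.    ]
[ 0.5576 -0.2309  0.281 ]
cam [ 0.5778 -0.1619  0.424 ] handle top proj [260.5222 195.2295] sleeve [260.3981 174.0043]
```

View pics/w3.png

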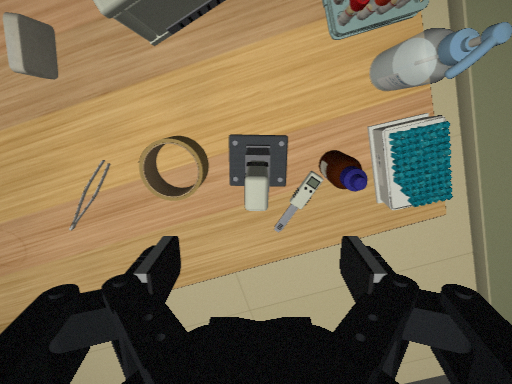

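The wrist view shows the handle centred at about u=257, v=195. The finger pads' inner edges are at u≈181 and 341, and the base plate spans u≈229–288.

Run:
```python
from h import *
np.set_printoptions(precision=4,suppress=True)
im=cv2.imread('pics/w3.png');hsv=cv2.cvtColor(im,cv2.COLOR_BGR2HSV);g=im.max(2)
for v in (184,190,196,202,207): 
    r=(hsv[v,225:290,1]<60)&(g[v,225:290]>150);x=np.where(r)[0]+225;print(v,'handle',x.min(),x.max(),(x.min()+x.max())/2,len(x))
col=(hsv[165:220,257,1]<60)&(g[165:220,257]>150);x=np.where(col)[0]+165;print('rows',x.min(),x.max(), list(g[165:216:2,257]))
for v in (138,145,180):
    r=g[v,215:300]<95;x=np.where(r)[0]+215;print(v,'plate',x.min(),x.max(),(x.min()+x.max())/2)
for v in (240,245,250,255,260):
    r=g[v]<60;a=np.where(r[:256])[0].max();b=np.where(r[256:])[0].min()+256;print(v,'pads',a,b,(a+b)/2)
W=grab('wrist');s=arm.get_state();R=Ro.from_quat(s['tool_rot']).as_matrix()
for y in(-.0425,0,.0425):
  for z in (-.013,-.032): print('pad',y,z,proj(W,s['position']+R@[0,y,z]))
T=grab('top');print('tcp')
for dx in(-.003,0,.003): print(proj(W,np.array([.557,-.2305,.188])+R@[0,dx,0]))
```

```text
184 handle 245 265 255.0 21
190 handle 245 265 255.0 21
196 handle 245 265 255.0 21
202 handle 245 265 255.0 21
207 handle 245 265 255.0 21
rows 179 210 [np.uint8(30), np.uint8(63), np.uint8(67), np.uint8(66), np.uint8(65), np.uint8(62), np.uint8(132), np.uint8(164), np.uint8(193), np.uint8(191), np.uint8(191), np.uint8(191), np.uint8(192), np.uint8(190), np.uint8(190), np.uint8(193), np.uint8(195), np.uint8(191), np.uint8(191), np.uint8(188), np.uint8(190), np.uint8(190), np.uint8(175), np.uint8(187), np.uint8(184), np.uint8(179)]
138 plate 229 287 258.0
145 plate 229 286 257.5
180 plate 230 285 257.5
240 pads 178 342 260.0
245 pads 178 342 260.0
250 pads 179 341 260.0
255 pads 179 341 260.0
260 pads 179 340 259.5
pad -0.0425 -0.013 [182.844  252.8654]
pad -0.0425 -0.032 [171.7187 272.9544]
pad 0 -0.013 [262.1265 252.9068]
pad 0 -0.032 [262.427  273.0069]
pad 0.0425 -0.013 [341.444  252.9483]
pad 0.0425 -0.032 [353.1812 273.0594]
tcp
[257.2893 195.2756]
[260.577  195.2768]
[263.8649 195.278 ]
```

Emit:
step_arm(
  deltas=[
    [0, -0.1, 0.3, 0, 0, 0, 1],
    [0, 0, 0.3, 0, 0, 0, 1],
    [0, 0, 0.3, 0, 0, 0, 1],
    [0, 0, 0.3, 0, 0, 0, 1],
    [0, 0, 0.3, 0, 0, 0, 1],
    [0, 0, 0.3, 0, 0, 0, 1],
    [0, 0, 0.3, 0, 0, 0, 1],
    [0, 0, 0.3, 0, 0, 0, 1],
    [0, 0, 0.2, 0, 0, 0, 1],
    [0, 0, 0, 0, 0, 0, 1],
  ],
)

```text
clock: 15.85
position: [0.5549, -0.2297, 0.2156]
tool_rot: [0.805, 0.593, -0.0, -0.0]
wrist_force: [-0.2, 0.4, 0.7]
finger_gap: 0.0858
grip_force: 0.0
```

Run:
```python
from h import *
np.set_printoptions(precision=4,suppress=True)
W=grab('wrist','w4');im=cv2.imread('pics/w4.png');hsv=cv2.cvtColor(im,cv2.COLOR_BGR2HSV);g=im.max(2)
for v in range(170,300,12):
    r=(hsv[v,205:310,1]<60)&(g[v,205:310]>130);x=np.where(r)[0]+205
    if len(x): print(v,'handle',x.min(),x.max(),(x.min()+x.max())/2,len(x))
s=arm.get_state();R=Ro.from_quat(s['tool_rot']).as_matrix();print(s['position'])
for z in(.188,.098,.01):
  X=s['position'].copy();X[2]=z;print(z,proj(W,X),proj(W,X+R@[.017,0,0]),proj(W,X-R@[.017,0,0]),proj(W,X-R@[0,.011,0]))
```

```text
206 handle 244 309 276.5 33
218 handle 244 309 276.5 42
230 handle 244 301 272.5 40
242 handle 247 292 269.5 32
[ 0.5551 -0.2298  0.216 ]
0.188 [262.1023 223.4834] [262.1632 199.6853] [262.0445 246.0928] [245.9358 223.4735]
0.098 [261.5102 188.3106] [261.5407 171.6341] [261.4807 204.416 ] [250.5132 188.3059]
0.01 [261.2101 170.4895] [261.2293 157.599 ] [261.1915 183.0423] [252.8325 170.4867]
```

Emit:
step_arm(
  deltas=[
    [0, 0, 0.4, 0, 0, 0, 1],
    [0, 0, 0.4, 0, 0, 0, 1],
    [0, 0, 0.4, 0, 0, 0, 1],
    [0, 0, 0.4, 0, 0, 0, 1],
    [0, 0, 0.4, 0, 0, 0, 1],
    [0, 0, 0.4, 0, 0, 0, 1],
    [0, 0, 0.4, 0, 0, 0, 1],
    [0, 0, 0.3, 0, 0, 0, 1],
    [0, 0, 0.2, 0, 0, 0, 1],
    [0, 0, 0, 0, 0, 0, 1],
  ],
)

```text
clock: 17.15
position: [0.5549, -0.2297, 0.1332]
tool_rot: [0.805, 0.593, -0.0, -0.0]
wrist_force: [-0.4, -0.1, -0.0]
finger_gap: 0.0852
grip_force: 0.0
```

Emit:
step_arm(
  deltas=[
    [0, 0, 0, 0, 0, 0, 0],
    [0, 0, 0, 0, 0, 0, 0],
    [0, 0, 0, 0, 0, 0, 0],
    [0, 0, 0, 0, 0, 0, 0],
    [0, 0, 0, 0, 0, 0, 0],
    [0, 0, 0, 0, 0, 0, 0],
    [0, 0, 0, 0, 0, 0, 0],
    [0, 0, 0, 0, 0, 0, 0],
    [0, 0, 0, 0, 0, 0, 0],
    [0, 0, 0, 0, 0, 0, 0],
  ],
)

```text
clock: 18.4
position: [0.5551, -0.2298, 0.1338]
tool_rot: [0.805, 0.593, 0.0, 0.0]
wrist_force: [-0.6, 0.5, 5.6]
finger_gap: 0.0212
grip_force: 59.0
```

Emit:
step_arm(
  deltas=[
    [0, 0, -0.3, 0, 0, 0, 0],
    [0, 0, -0.6, 0, 0, 0, 0],
    [0, 0, -0.8, 0, 0, 0, 0],
    [0, 0, -0.8, 0, 0, 0, 0],
    [0, 0, -0.8, 0, 0, 0, 0],
    [0, 0, -0.8, 0, 0, 0, 0],
    [0, 0, -0.8, 0, 0, 0, 0],
    [0, 0, -0.8, 0, 0, 0, 0],
    [0, 0, -0.8, 0, 0, 0, 0],
    [0, 0, -0.6, 0, 0, 0, 0],
  ],
)

```text
clock: 19.65
position: [0.5552, -0.2299, 0.3126]
tool_rot: [0.805, 0.593, 0.0, 0.001]
wrist_force: [-0.5, -0.1, -1.8]
finger_gap: 0.0217
grip_force: 58.6
```

```bash
python3 -c "
from h import *
print(arm.get_state()['position'],arm.get_state()['wrist_force'])
go([.548,.096,.302],1.772)"
```

```text
[ 0.55521626 -0.22988037  0.31263801] [-0.48551174 -0.11682564 -1.79578667]
shares [12.36 -4.15  0.41] a 1.2691 rz share -0.08 tilt [ 1.3e-03 -8.0e-04 -1.0e+00]
```

Emit:
step_arm(
  deltas=[
    [0.95, -0.32, 0, 0, 0, 0, 0],
    [0.95, -0.32, 0, 0, 0, 0, 0],
    [0.95, -0.32, 0, 0, 0, 0, 0],
    [0.95, -0.32, 0, 0, 0, 0, 0],
    [0.95, -0.32, 0, 0, 0, 0, 0],
    [0.95, -0.32, 0, 0, 0, 0, 0],
    [0.95, -0.32, 0, 0, 0, 0, 0],
    [0.95, -0.32, 0, 0, 0, 0, 0],
    [0.95, -0.32, 0, 0, 0, 0, 0],
    [0.95, -0.32, 0, 0, 0, 0, 0],
  ],
)

```text
clock: 20.9
position: [0.548, 0.0229, 0.3104]
tool_rot: [0.805, 0.593, -0.001, -0.001]
wrist_force: [0.4, -0.1, -1.1]
finger_gap: 0.0216
grip_force: 58.7
```

Emit:
step_arm(
  deltas=[
    [0.95, -0.32, 0.14, 0, 0, 0, 0],
    [0.95, -0.32, 0.14, 0, 0, 0, 0],
    [0.95, -0.32, 0.14, 0, 0, 0, 0],
    [0, 0, 0, 0, 0, -0.016, 0],
    [0, 0, 0, 0, 0, -0.016, 0],
    [0, 0, 0, 0, 0, -0.016, 0],
    [0, 0, 0, 0, 0, -0.016, 0],
    [0, 0, 0, 0, 0, -0.016, 0],
    [0, 0, 0, 0, 0, 0, 0],
    [0, 0, 0, 0, 0, 0, 0],
  ],
)

```text
clock: 22.15
position: [0.5469, 0.0965, 0.3002]
tool_rot: [0.633, 0.774, -0.0, -0.0]
wrist_force: [0.1, -0.4, -1.3]
finger_gap: 0.0216
grip_force: 58.8
```

Run:
```python
from h import *
np.set_printoptions(precision=4,suppress=True)
s=arm.get_state();print(s['position'],s['wrist_force']); go([.548,.096,.27],1.772)
W=grab('wrist','w5');T=grab('top','top5');S=grab('side','side5')
X=s['position']
C=np.zeros((560,800,3),np.uint8)
w=cv2.imread('pics/w5.png')[100:300,180:340];C[:500,:400]=cv2.resize(w,(400,500),interpolation=cv2.INTER_CUBIC)
t=cv2.imread('pics/top5.png')[150:210,130:210];C[:270,410:770]=cv2.resize(t,(360,270),interpolation=cv2.INTER_CUBIC)
t=cv2.imread('pics/side5.png')[90:180,190:290];C[275:545,410:710]=cv2.resize(t,(300,270),interpolation=cv2.INTER_CUBIC)
cv2.imwrite('pics/c5.png',C)
for n,f in(('w',W),('t',T),('s',S)): print(n,'tip',proj(f,X-[0,0,.1155]),'slot',proj(f,np.array([.548,.096,.141])))
```

```text
[0.5469 0.0965 0.3002] [ 0.1233 -0.3717 -1.3451]
shares [-0.03  0.04  1.21] a 1.7709 rz share -0.0002 tilt [-0.0009  0.0002 -1.    ]
w tip [260.4071 189.3218] slot [261.2211 179.6877]
t tip [160.2932 179.0471] slot [165.7934 182.386 ]
s tip [239.8202 138.3154] slot [240.6402 152.2595]
```

View pics/c5.png

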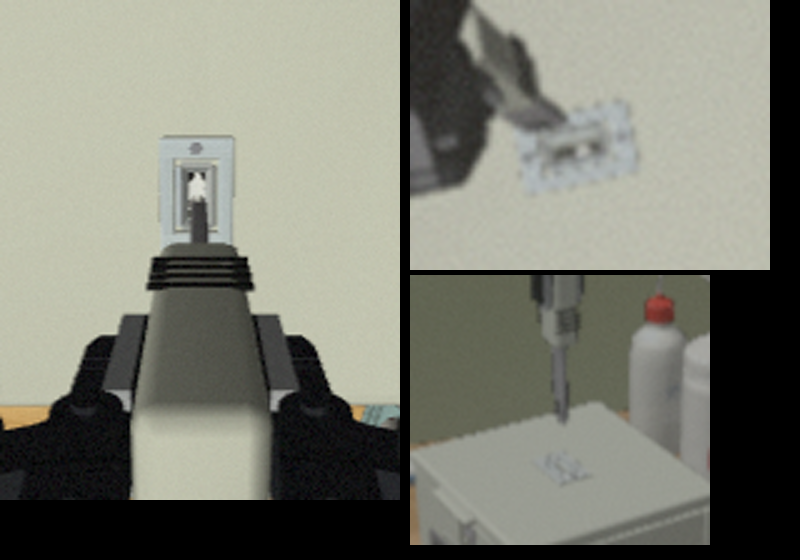

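The wrist crop shows the blade hanging over the slot. Its centreline is at crop x≈198.5 against a slot rim centre of ≈195.7. The rim's far edge is at y≈158 and the plate's far edge at y≈136. The side view confirms the tip height at pixel (241,138).

Run:
```python
from h import *
np.set_printoptions(precision=4,suppress=True)
W=grab('wrist');s=arm.get_state();R=Ro.from_quat(s['tool_rot']).as_matrix()
W2=dict(W);W2['t']=-np.array(W['R'])@(ray(W,0,0)[0]+np.array([.4378,.0677,.2962])-s['position'])
loc=lambda X:R.T@(X-s['position'])   # tool x,y of points
k=lambda x,y:(334+x/5.3-.4,148+y/5.3-.4)
def L(f,u,v,z):return loc(onz(f,u,v,z))[:2]*1000
print('w2 screws',[L(W2,*k(*p),.138) for p in((152,35),(130,243))])
print('w2 rim',[L(W2,*k(*p),.141) for p in((100,60),(197,60),(178,218),(83,220))])
print('w2 plate',[L(W2,*k(*p),.138) for p in((70,13),(235,12))])
c=lambda x,y:(180+x/2.5-.3,100+y/2.5-.3)
print('now screw',L(W,*c(195.5,148),.138),'rim top',L(W,*c(174,158),.141),L(W,*c(217,158),.141),'plate',L(W,*c(160,136),.138),L(W,*c(235,136),.138))
print('blade far edge',L(W,*c(192,198),.1847),L(W,*c(206,198),.1847),'blade low',L(W,*c(192,240),.20))
im=cv2.imread('pics/w5.png').max(2)
for v in range(160,200,3): print(v,list(im[v,243:276]))
```

```text
w2 screws [array([22.8283,  0.569 ]), array([-22.8146,   0.5332])]
w2 rim [array([ 18.0238, -10.9011]), array([18.024 ,  9.3994]), array([-16.295 ,   9.1943]), array([-16.7449, -11.2767])]
w2 plate [array([ 27.4422, -17.0923]), array([27.6505, 17.4458])]
now screw [22.8403 -2.8029] rim top [ 18.7794 -12.5097] [18.7797  6.9304] plate [ 28.3012 -18.8545] [28.301  15.0798]
blade far edge [10.6298 -3.8663] [10.63    1.6399] blade low [-1.9699 -3.7233]
160 [np.uint8(196), np.uint8(191), np.uint8(193), np.uint8(193), np.uint8(194), np.uint8(191), np.uint8(192), np.uint8(191), np.uint8(190), np.uint8(191), np.uint8(192), np.uint8(191), np.uint8(191), np.uint8(161), np.uint8(139), np.uint8(136), np.uint8(133), np.uint8(166), np.uint8(185), np.uint8(190), np.uint8(191), np.uint8(191), np.uint8(192), np.uint8(191), np.uint8(190), np.uint8(193), np.uint8(192), np.uint8(193), np.uint8(192), np.uint8(183), np.uint8(169), np.uint8(187), np.uint8(199)]
163 [np.uint8(192), np.uint8(188), np.uint8(191), np.uint8(187), np.uint8(187), np.uint8(182), np.uint8(161), np.uint8(169), np.uint8(177), np.uint8
[... 5583 characters left out ...]
4), np.uint8(60), np.uint8(57), np.uint8(136), np.uint8(183), np.uint8(189), np.uint8(189), np.uint8(191), np.uint8(187), np.uint8(185), np.uint8(185), np.uint8(185), np.uint8(163), np.uint8(182), np.uint8(195), np.uint8(197)]
199 [np.uint8(195), np.uint8(201), np.uint8(155), np.uint8(114), np.uint8(105), np.uint8(99), np.uint8(92), np.uint8(87), np.uint8(87), np.uint8(86), np.uint8(86), np.uint8(88), np.uint8(85), np.uint8(84), np.uint8(81), np.uint8(82), np.uint8(84), np.uint8(84), np.uint8(83), np.uint8(79), np.uint8(81), np.uint8(79), np.uint8(81), np.uint8(79), np.uint8(76), np.uint8(79), np.uint8(77), np.uint8(76), np.uint8(77), np.uint8(72), np.uint8(70), np.uint8(112), np.uint8(177)]
```

Emit:
step_arm(
  deltas=[
    [0, -0.06, 0, 0, 0, 0, 0],
    [0, 0, 0.2, 0, 0, 0, 0],
    [0, 0, 0.2, 0, 0, 0, 0],
    [0, 0, 0.2, 0, 0, 0, 0],
    [0, 0, 0.2, 0, 0, 0, 0],
    [0, 0, 0.2, 0, 0, 0, 0],
    [0, 0, 0.2, 0, 0, 0, 0],
    [0, 0, 0.1, 0, 0, 0, 0],
    [0, 0, 0, 0, 0, 0, 0],
    [0, 0, 0, 0, 0, 0, 0],
  ],
)

```text
clock: 23.6
position: [0.5462, 0.0956, 0.2682]
tool_rot: [0.633, 0.774, 0.0, 0.0]
wrist_force: [0.2, 0.3, -1.1]
finger_gap: 0.0214
grip_force: 58.8
```

Run:
```python
from h import *
np.set_printoptions(precision=4,suppress=True)
s=arm.get_state();print(s['position'],s['wrist_force'])
W=grab('wrist','w6');T=grab('top','top6');S=grab('side','side6')
C=np.zeros((560,800,3),np.uint8)
w=cv2.imread('pics/w6.png')[130:220,225:295];C[:540,:420]=cv2.resize(w,(420,540),interpolation=cv2.INTER_CUBIC)
t=cv2.imread('pics/top6.png')[155:210,140:200];C[:275,430:730]=cv2.resize(t,(300,275),interpolation=cv2.INTER_CUBIC)
t=cv2.imread('pics/side6.png')[120:175,210:270];C[280:555,430:730]=cv2.resize(t,(300,275),interpolation=cv2.INTER_CUBIC)
cv2.imwrite('pics/c6.png',C)
X=s['position']-[0,0,.1155]
R=Ro.from_quat(s['tool_rot']).as_matrix()
for n,f in(('w',W),('t',T),('s',S)): print(n,'tip',[proj(f,X+R@[d,0,0]) for d in(-.01,0,.01)])
im=cv2.imread('pics/w6.png').max(2)
for v in range(160,200,4): print(v,list(map(int,im[v,243:276])))
```

```text
[0.5462 0.0956 0.2682] [ 0.1621  0.2616 -1.0909]
w tip [array([260.2711, 198.8761]), array([260.2755, 189.2776]), array([260.2801, 179.479 ])]
t tip [array([169.2926, 181.1851]), array([164.589 , 182.2342]), array([159.8901, 183.2822])]
s tip [array([241.708 , 150.1459]), array([239.9657, 148.7281]), array([238.2421, 147.3255])]
160 [189, 185, 186, 184, 183, 186, 188, 189, 191, 192, 190, 190, 193, 194, 190, 189, 190, 188, 188, 189, 191, 189, 190, 189, 190, 190, 191, 189, 192, 187, 191, 196, 160]
164 [189, 185, 186, 185, 181, 188, 187, 189, 189, 188, 187, 189, 183, 159, 136, 131, 132, 135, 161, 184, 185, 188, 187, 186, 186, 185, 187, 185, 186, 189, 188, 193, 157]
168 [187, 187, 183, 183, 179, 149, 150, 159, 160, 156, 159, 156, 156, 156, 155, 154, 154, 155, 154, 153, 164, 169, 170, 167, 170, 157, 177, 189, 183, 181, 180, 179, 149]
172 [185, 188, 182, 183, 180, 151, 139, 171, 173, 132, 124, 126, 123, 125, 127, 127, 127, 123, 126, 127, 130, 127, 137, 130, 129, 148, 181, 187, 183, 182, 179, 178, 148]
176 [187, 185, 183, 180, 179, 154, 150, 172, 183, 133, 102, 103, 65, 108, 193, 215, 217, 
[... 200 characters left out ...]
40, 128, 163, 183, 185, 181, 182, 180, 169, 161]
184 [180, 183, 181, 183, 182, 168, 157, 174, 183, 137, 102, 103, 122, 103, 70, 62, 59, 61, 58, 89, 157, 177, 167, 139, 124, 164, 183, 186, 185, 185, 177, 167, 159]
188 [181, 185, 183, 186, 182, 168, 135, 164, 182, 132, 104, 101, 103, 88, 74, 63, 59, 61, 59, 72, 156, 175, 165, 138, 129, 164, 182, 186, 184, 184, 177, 168, 158]
192 [181, 182, 182, 185, 179, 173, 141, 165, 183, 135, 102, 103, 95, 84, 71, 70, 62, 61, 55, 49, 151, 177, 164, 141, 126, 167, 182, 184, 183, 183, 180, 165, 157]
196 [181, 186, 183, 183, 183, 176, 148, 166, 181, 141, 119, 136, 135, 96, 72, 64, 64, 59, 64, 55, 107, 155, 166, 142, 127, 163, 184, 184, 182, 185, 179, 163, 181]
```

View pics/c6.png

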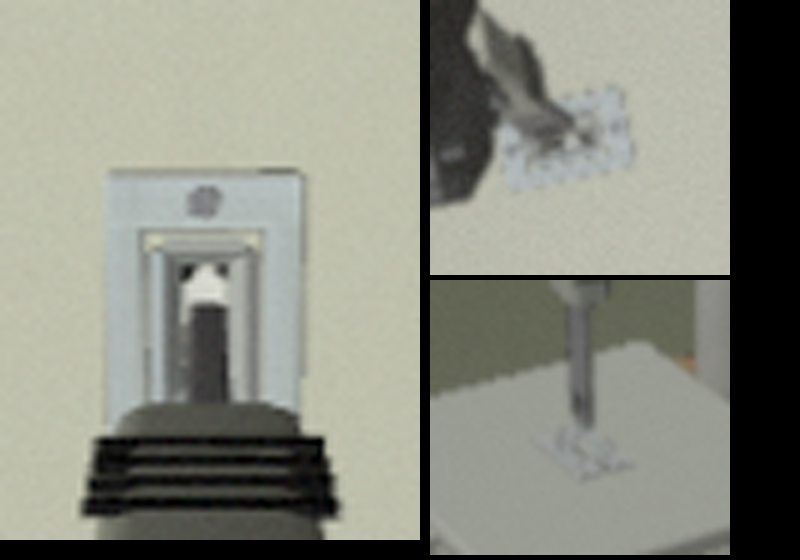

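The close-up shows the blade (crop x 189–229) inside the slot's flare, with the rim at x 143–263. The screw is at (205,202), the rim's far edge at y≈230 and the blade's far edge at y≈303.

Run:
```python
from h import *
np.set_printoptions(precision=2,suppress=True)
W=grab('wrist');s=arm.get_state();R=Ro.from_quat(s['tool_rot']).as_matrix()
L=lambda f,x,y,z:(R.T@(onz(f,225+x/6-.4,130+y/6-.4,z)-s['position']))[:2]*1000
print('screw',L(W,205,202,.138),'rim base far',L(W,143,230,.138),L(W,263,230,.138),'plate',L(W,106,170,.138),L(W,302,170,.138))
print('inner far rim top',L(W,205,240,.141),'blade far',L(W,189,303,.1527),L(W,229,303,.1527))
T=grab('top');t=lambda x,y,z:(R.T@(onz(T,140+(x-430)/5-.4,155+y/5-.4,z)-s['position']))[:2]*1000
print('top plate',t(567,139,.138),'tip right end',t(588,125,.1527))
```

```text
screw [23.46 -1.54] rim base far [ 18.62 -12.16] [18.62  8.37] plate [ 28.94 -18.3 ] [28.94 14.89]
inner far rim top [17.49 -1.54] blade far [ 9.36 -4.12] [9.36 2.43]
top plate [-1.88  1.94] tip right end [-14.49   2.4 ]
```

Emit:
step_arm(
  deltas=[
    [0.07, -0.035, 0, 0, 0, 0, 0],
    [0, 0, 0, 0, 0, 0, 0],
    [0, 0, 0.12, 0, 0, 0, 0],
    [0, 0, 0.12, 0, 0, 0, 0],
    [0, 0, 0.12, 0, 0, 0, 0],
    [0, 0, 0.12, 0, 0, 0, 0],
    [0, 0, 0.12, 0, 0, 0, 0],
    [0, 0, 0.12, 0, 0, 0, 0],
    [0, 0, 0.12, 0, 0, 0, 0],
    [0, 0, 0, 0, 0, 0, 0],
  ],
)

```text
clock: 25.1
position: [0.5449, 0.097, 0.2469]
tool_rot: [0.633, 0.774, -0.0, 0.0]
wrist_force: [-0.4, 0.1, -1.9]
finger_gap: 0.0215
grip_force: 58.8
```

Emit:
step_arm(
  deltas=[
    [0, 0, 0.1, 0, 0, 0, 0],
    [0, 0, 0.1, 0, 0, 0, 0],
    [0, 0, 0.1, 0, 0, 0, 0],
    [0, 0, 0.1, 0, 0, 0, 0],
    [0, 0, 0.1, 0, 0, 0, 0],
    [0, 0, 0.1, 0, 0, 0, 0],
    [0, 0, 0.1, 0, 0, 0, 0],
    [0, 0, 0.1, 0, 0, 0, 0],
    [0, 0, 0.1, 0, 0, 0, 0],
    [0, 0, 0, 0, 0, 0, 0],
  ],
)

```text
clock: 26.35
position: [0.5449, 0.097, 0.2242]
tool_rot: [0.633, 0.774, -0.0, 0.0]
wrist_force: [1.1, -3.3, -1.8]
finger_gap: 0.0216
grip_force: 58.7
```

Emit:
step_arm(
  deltas=[
    [-0.03, 0, 0, 0, 0, 0, 0],
    [0, 0, 0.1, 0, 0, 0, 0],
    [0, 0, 0.1, 0, 0, 0, 0],
    [0, 0, 0.1, 0, 0, 0, 0],
    [0, 0, 0.1, 0, 0, 0, 0],
    [0, 0, 0.1, 0, 0, 0, 0],
    [0, 0, 0.1, 0, 0, 0, 0],
    [0, 0, 0.1, 0, 0, 0, 0],
    [0, 0, 0.1, 0, 0, 0, 0],
    [0, 0, 0.1, 0, 0, 0, 0],
  ],
)

```text
clock: 27.6
position: [0.5449, 0.0966, 0.2018]
tool_rot: [0.633, 0.774, 0.0, -0.0]
wrist_force: [-0.1, 0.2, -1.0]
finger_gap: 0.0214
grip_force: 58.8
```

Run:
```python
from h import *
np.set_printoptions(precision=4,suppress=True)
s=arm.get_state();print(s['position'],s['wrist_force'],s['wrist_torque'],s['tool_rot'])
# handle lower end height from the side view: collar/handle bottom under the dark collar at the probe axis
S=grab('side','side7');T=grab('top')
X=s['position']
for z in(.141,.16,.166,.172,.2,.236): print(z,proj(S,np.array([X[0],X[1],z])))
g=cv2.imread('pics/side7.png').max(2)
u=int(round(proj(S,np.array([X[0],X[1],.16]))[0]))
for v in range(118,158): print(v,list(map(int,g[v,u-6:u+9])))
```

```text
[0.5449 0.0966 0.2018] [-0.0843  0.1711 -0.9584] [ 0.0048  0.0466 -0.0517] [ 0.6326  0.7744  0.     -0.0001]
0.141 [239.5458 152.3487]
0.16 [239.3709 146.3533]
0.166 [239.3152 144.4414]
0.172 [239.2592 142.5205]
0.2 [238.9942 133.4347]
0.236 [238.6447 121.4509]
118 [40, 46, 40, 56, 117, 147, 148, 140, 135, 128, 120, 105, 68, 44, 46]
119 [37, 37, 41, 53, 113, 136, 128, 115, 109, 106, 104, 99, 70, 48, 46]
120 [41, 42, 42, 55, 104, 121, 114, 103, 101, 101, 102, 100, 87, 66, 56]
121 [40, 42, 43, 51, 79, 111, 110, 104, 100, 102, 102, 102, 97, 75, 58]
122 [43, 43, 48, 62, 75, 110, 111, 104, 102, 103, 104, 100, 90, 70, 62]
123 [43, 52, 75, 82, 74, 110, 113, 103, 101, 102, 103, 102, 92, 67, 55]
124 [42, 59, 90, 89, 70, 109, 111, 104, 101, 102, 103, 101, 90, 69, 57]
125 [45, 61, 91, 86, 68, 110, 112, 106, 102, 102, 103, 101, 90, 74, 59]
126 [47, 57, 90, 87, 71, 110, 112, 104, 101, 102, 101, 101, 90, 77, 58]
127 [44, 60, 90, 88, 74, 111, 115, 103, 102, 102, 103, 102, 91, 74, 62]
128 [44, 59, 89, 89, 87, 114, 114, 104, 102, 102, 103, 103, 91, 78, 61]
129 [49, 64, 88, 93, 95, 119, 114, 104, 102,
[... 1465 characters left out ...]
, 155, 148, 134, 116, 107, 104, 96, 130, 152, 157, 158, 158, 157]
150 [157, 157, 147, 139, 128, 113, 108, 106, 95, 128, 153, 156, 157, 156, 158]
151 [159, 154, 144, 136, 132, 116, 110, 104, 97, 123, 151, 154, 150, 154, 157]
152 [159, 154, 140, 138, 133, 116, 108, 105, 94, 113, 144, 152, 146, 147, 154]
153 [155, 155, 143, 144, 145, 128, 114, 106, 94, 111, 141, 151, 150, 145, 151]
154 [152, 152, 151, 149, 152, 146, 130, 113, 98, 118, 142, 148, 146, 151, 155]
155 [153, 151, 152, 155, 156, 155, 148, 130, 124, 134, 140, 144, 144, 151, 156]
156 [156, 152, 152, 154, 155, 155, 152, 141, 149, 151, 139, 140, 144, 155, 149]
157 [157, 158, 155, 153, 152, 154, 152, 150, 154, 158, 145, 130, 129, 144, 139]
```

```bash
python3 -c "
from h import *
print(arm.get_state()['position'],arm.hand_in())"
```

```text
the job is handed in; nothing more can be done
[0.5447421  0.09650435 0.20163082] None
```

The lid is shut, and I handed the job in at about 28 s with the probe held upright through the slot. By arm readings its tip is about 86 mm above the bench, and the handle is clear of the lid in the side view. The result has not been reported back, and I did not re-check the bystanders afterwards.

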